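Emboss a specimen plate on a sloping anvil

ROBOT

A 7-joint arm with a two-finger parallel gripper is mounted at the origin on a cart in front of the work surface, level with it; the furniture and walls round the work are solid. World frame = base frame: x ahead of the robot, y to its left, z up, the work surface at z = 0. Lengths are in mm, angles in degrees, forces in N, time in s.
With the tool pointing down it reaches from about 350 to 900 mm from the base axis. Payload 8.1 kg.
Tool frame: the origin (TCP) lies at the very end of the fingers, on their centre line; the grasp point (between the pads) lies 19 mm behind it; z points along the fingers, y is the line along which they close (so a half turn about z gives the same grasp; the last joint's range is limited). The gripper opens to 85 mm and grips with 20 to 120 N. Pads are 22 mm wide; open, the fingers measure 114 mm over their backs; the gripper's body (76 mm by 85 mm) begins 54 mm behind the grasp point. The pads swing forward as they close: fully open they stand 13 mm farther back than shut.
Start: joints at [58.293, 24.895, 1.432, 90.138, -0.665, 64.973, -4.303], TCP at [272.283, -562.586, 231.323] pointing down, gripper open.
Joint ranges: [-149.89, 149.89], [-25.12, 119.58], [-72.63, 75.52], [4.76, 147.25], [-75.54, 255.54], [6.69, 114.76], [-157.13, 157.13]. Speed limits (degrees/s): [127.2, 127.2, 172.46, 172.46, 180, 180, 180].

INTERFACE

Orientations are given as a 3x3 rotation matrix whose columns are the frame's x, y, z axes.
In Python, from rig import robot gives the robot as it stands.
- The arm moves only by the shell command python3 shift.py 'ROWS' [FORCE]. ROWS is a JSON list of rows, 1 to 5 of them, each of 7 numbers: a rotation vector rx, ry, rz in degrees, then dx, dy, dz in mm, then the finger opening in mm; each row is the pose to reach, as a shift and turn from the pose commanded when the command began, along the tool's axes at that moment; what a row does not reach only later rows make up. A row lasts 1/10 s, in which the tool goes at most 50 mm and 8.59 degrees, less where a joint would pass 70% of its speed; a pose out of reach is approached as far as the arm can. The fingers move at their own pace and stop on an object; FORCE is the grip in N (left out, the last holds). Time passes only in rows, so rows that do not move let the fingers close. It prints the time, the measured TCP pose, the force, the opening and the grip force at its end. Input that does not fit is refused with a message, and nothing moves.
- robot.state(): the state, without advancing time (a new reading comes with each control period).
- robot.camera(name): name is "side" or "top"; returns the picture (480x640x3 uint8, red, green, blue); there is no depth.
- robot.get_calibration(name): a dict with "K" (3x3 intrinsics, pixels), "dist" ([k1, k2, p1, p2, k3] as OpenCV has them; the pictures are not rectified), "R" (3x3) and "t" (3): a world point X has camera coordinates R X + t. Camera axes: x right, y down, z forward; pixel columns grow to the right and rows downward; lengths in mm; the calibration is good to about 2 mm. A picture is of the moment at which its call begins. get_calibration takes no time and is no camera call.
- robot.finish_job(): hands the job in; it is judged then, once.
The state is a dict: "time_s": time; "qpos": joint angles; "qvel": joint speeds; "joint_torque": joint torques, N m; "tcp_pos": TCP position; "orientation": TCP orientation; "ft_force": force on the tool from outside, world axes, zero at the start; "torque": the same for the moment, N m; "gripper_width": finger opening in mm; "gripper_force": force on a finger pad.
Only numpy, scipy, OpenCV 4.12 (cv2) and the standard library are available. Lean on these libraries where they do the work, as an engineer would, in place of code of your own. Each camera call takes 0.05 s, during which the arm holds its last target. There are 200 camera calls.

TASK

Take the hand stamp with the rectangular foot from its rest and emboss the plate on the sloping anvil: lower it slowly and squarely onto the middle of the outlined field, its long side along the field's long side, press with a steady 12 N or so for a good second, then lift it straight off without sliding. Stand it upright in the middle of its own rest again and let go; leave the other things where they are.

Things in the scene. Friction and masses are not known exactly. Their poses are not given: they have to be found in the camera images.
- bar_stamp: The stamp to use: steel foot 44 mm (its x) by 30 mm (its y), 12 mm thick, neck, brass collar, black handle 26 x 26 mm square from 36 to 106 mm above the underside; 110 mm tall, about 0.25 kg (varies). Origin: centre of the foot's underside, z up the handle. The handle's flats face x and y; a half turn about z changes nothing.
- rest_bar: Square black rubber rest, fixed, 72 x 72 x 8 mm, on which the rectangular-footed stamp stands and to which it returns. Origin: centre of its underside on the bench; its top is 8 mm higher.
- fixture: Marking fixture, fixed: dark base 100 x 100 mm, grey sloping cheeks, on top the bare aluminium plate to be marked, 78 mm down the slope by 64 mm, with an outlined field of 50 mm down the slope by 36 mm in its middle and screw heads 1 mm proud at its corners. The plate yields on a spring, 1 mm for each 5 N, up to 5 mm. Origin: centre of the base's underside.
- anvil: Sloping guide under the plate, fixed in the fixture. Its z is the plate's outward normal, tilted 0.26 rad from vertical towards the fixture's front (robot side); x runs along the slope, y across. The z axis passes through the middle of the field. The plate's face stands 13 to 31 mm from the origin along z: the height is set anew each time and not reported, so feel for it.
- round_stamp: Bystander: a stamp with the same handle and height but a round foot 38 mm across, standing on its own rest. The two rests may change places. Origin: centre of the foot's underside.
- wash_bottle: Bystander: plastic wash bottle with bent spout, 56 x 87 x 176 mm; origin: centre of its underside.
- dish: Bystander: shallow clear dish 84 mm across, 16 mm high; origin: centre of its underside.
- gauge_block: Bystander: gauge block in a dark grey holder, 40 x 62 x 20 mm; origin: centre of its underside.

How it is judged (in metres and radians):
On the way, in this order (a step that is already met when the one before it is completed fails the run):
1. the rectangular foot is pressed squarely on the middle of the field with 8 to 18 N for 0.8 s (contact force between bar_stamp and anvil between 8 and 18 N and x of bar_stamp in the frame of anvil between -0.0045 and 0.0045 m and y of bar_stamp in the frame of anvil between -0.0045 and 0.0045 m and angle between the z axis of bar_stamp and the z axis of anvil, either way round below 0.07 rad and angle between the x axis of bar_stamp and the x axis of anvil, either way round below 0.1 rad), for 0.8 s.
2. the stamp is lifted clear of the plate (contact force between bar_stamp and anvil below 0.1 N and z of bar_stamp in the frame of anvil above 0.05 m), for 0.2 s.
At the end, for the whole second after the job is handed in: The rectangular-footed stamp stands at rest upright (within 0.08 rad) on its own rest, within 15 mm of the rest's centre, released; the round stamp, wash bottle, dish and gauge block are within 20 mm of where they started (horizontal distance between bar_stamp and rest_bar below 0.015 m and height (world z) of bar_stamp between 0.004 and 0.012 m and angle between bar_stamp's own z axis and vertical below 0.08 rad and linear speed of bar_stamp below 0.02 m/s and contact force between bar_stamp and anvil below 0.1 N and distance of each of round_stamp, wash_bottle, dish, gauge_block from where it was at the start of the episode below 0.02 m); the robot touches nothing.
It fails at once if the stamp bears on the anvil with more than 25 N (contact force between bar_stamp and anvil above 25 N).
It fails at once if the stamp touches or slides (over 2 N) more than 6.5 mm from the middle of the field (contact force between bar_stamp and anvil above 2 N and not (x of bar_stamp in the frame of anvil between -0.0065 and 0.0065 m and y of bar_stamp in the frame of anvil between -0.0065 and 0.0065 m)).
It fails at once if the stamp is pressed (over 3 N) or rocked askew by more than 0.15 rad (contact force between bar_stamp and anvil above 3 N and (angle between the z axis of bar_stamp and the z axis of anvil, either way round above 0.15 rad or angle between the x axis of bar_stamp and the x axis of anvil, either way round above 0.15 rad)).
It fails at once if the stamp strikes or is dragged: faster than 0.1 m/s while bearing over 5 N (contact force between bar_stamp and anvil above 5 N and linear speed of bar_stamp above 0.1 m/s).
It fails at once if the round stamp, wash bottle, dish or gauge block is pushed more than 20 mm or tipped (distance of any of round_stamp, wash_bottle, dish, gauge_block from where it was at the start of the episode above 0.02 m or angle between any of round_stamp, wash_bottle, dish, gauge_block's own z axis and vertical above 0.4 rad).
It also fails if it takes over 53 s, if anything falls off the work surface, if the arm or the gripper's body presses on something with over 40 N, if the wrist force passes 120 N, or if a joint passes its speed limit or range.

## Working session

There is one attempt and no reset: what is moved stays moved. The work goes in short steps, Python scripts to look and compute and a shell command to move; the robot and the scene stay as the last step left them, time stands still between calls to the robot, and variables do not carry over. Pictures are saved under pics/ and viewed, at most 10 in all, crops included, and the job is handed in when it is done.

```bash
ls; mkdir -p pics
python3 - <<'E'
from rig import robot
import cv2, json
for n in("side","top"):
    im=robot.camera(n); cv2.imwrite(f"pics/{n}0.png",im[:,:,::-1]); c=robot.get_calibration(n); print(n,c)
s=robot.state(); print(s)
E
```

```text
pics
rig.py
shift.py
side {'K': array([[566.0892469 ,   0.        , 313.74180431],
       [  0.        , 566.0892469 , 239.2971032 ],
       [  0.        ,   0.        ,   1.        ]]), 'dist': array([-0.16209613,  0.        ,  0.        ,  0.        ,  0.        ]), 'R': array([[-9.46311051e-01, -3.23256749e-01,  6.84671910e-04],
       [-2.44266830e-01,  7.13683212e-01, -6.56498278e-01],
       [ 2.11728860e-01, -6.21418818e-01, -7.54327212e-01]]), 't': array([377.9168239 , 372.82857886, 754.33253181])}
top {'K': array([[540.68142177,   0.        , 321.56103222],
       [  0.        , 540.68142177, 238.99679135],
       [  0.        ,   0.        ,   1.        ]]), 'dist': array([-0.10654185,  0.        ,  0.        ,  0.        ,  0.        ]), 'R': array([[-0.02895126, -0.99941915, -0.0179772 ],
       [-0.9878268 ,  0.03135613, -0.15236474],
       [ 0.15283994,  0.01334721, -0.98816082]]), 't': array([-281.77890322,  527.77919558,  829.38164634])}
{'time_s': 0.1, 'qpos': array([58.29249396, 24.93370746,  1.42850877, 90.18354034, -0.66523819,
       64.97205316, -4.30212528]), 'qvel': array([ 0.04979366, -0.01390034, -0.01190996, -0.14753875,  0.03963259,
       -0.081242  , -0.09287811]), 'joint_torque': array([ 3.94902934e-03, -6.71750593e+01,  1.02831490e+00, -3.16901922e+01,
        1.57768093e-02,  7.24008234e-03,  9.50725757e-05]), 'tcp_pos': array([ 272.0884181 , -562.17230301,  230.59276484]), 'orientation': array([[ 9.00108453e-01,  4.35665324e-01, -7.06578745e-04],
       [ 4.35665885e-01, -9.00107625e-01,  1.22469086e-03],
       [-1.02441576e-04, -1.41018685e-03, -9.99999000e-01]]), 'ft_force': array([-0.24902274,  0.80136373, -0.32800031]), 'torque': array([0.02907886, 0.0092593 , 0.03521397]), 'gripper_force': 0.0, 'gripper_width': 85.465856746585}
```

View pics/top0.png

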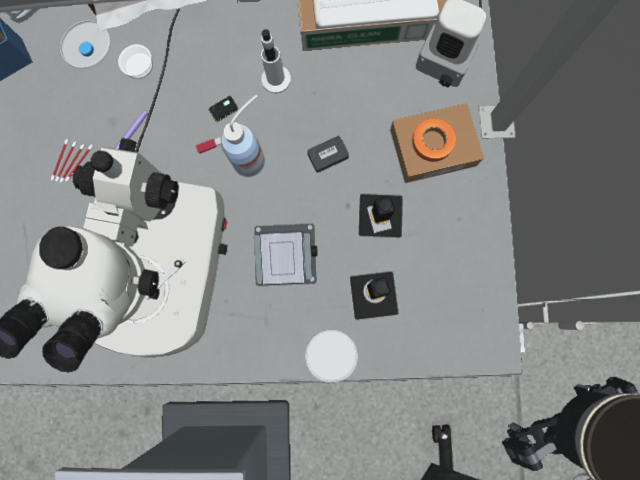

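View pics/side0.png

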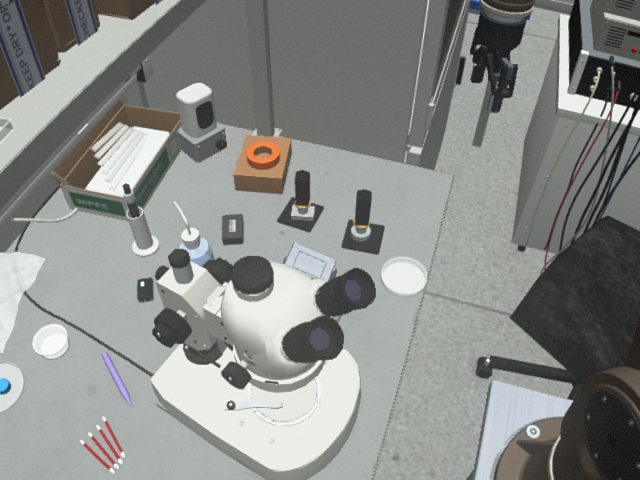

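Top view: the bar stamp stands on its rest at about (381,215), the round stamp is at (375,295), and the fixture field is at (283,258). The side view shows the bar stamp at (302,205) and the plate at (310,262), partly hidden by the microscope. I'll enlarge both.

Run:
```python
import cv2,numpy as np
t=cv2.imread("pics/top0.png");s=cv2.imread("pics/side0.png")
a=cv2.resize(t[180:330,240:415],None,fx=4.5,fy=4,interpolation=cv2.INTER_CUBIC)
cv2.imwrite("pics/tc.png",cv2.resize(t[185:325,245:411],None,fx=4.2,fy=4.2,interpolation=cv2.INTER_CUBIC))
cv2.imwrite("pics/sc.png",cv2.resize(s[160:300,260:400],None,fx=4.2,fy=4.2,interpolation=cv2.INTER_CUBIC))
```

```text
(no output)
```

View pics/tc.png

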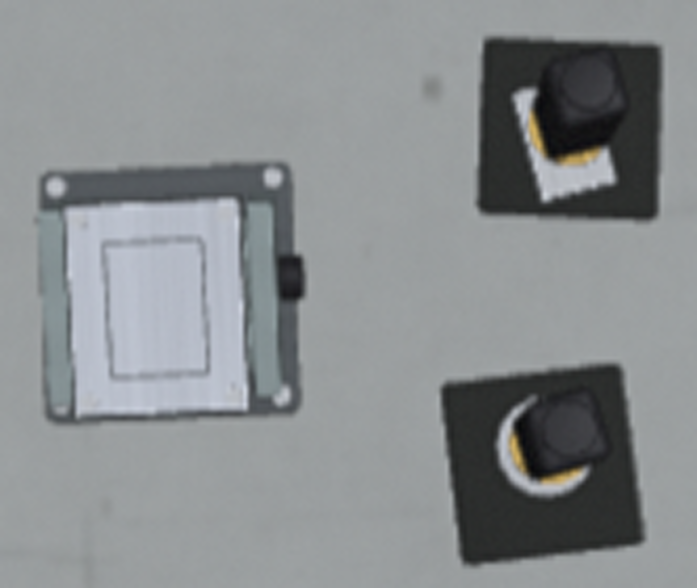

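View pics/sc.png

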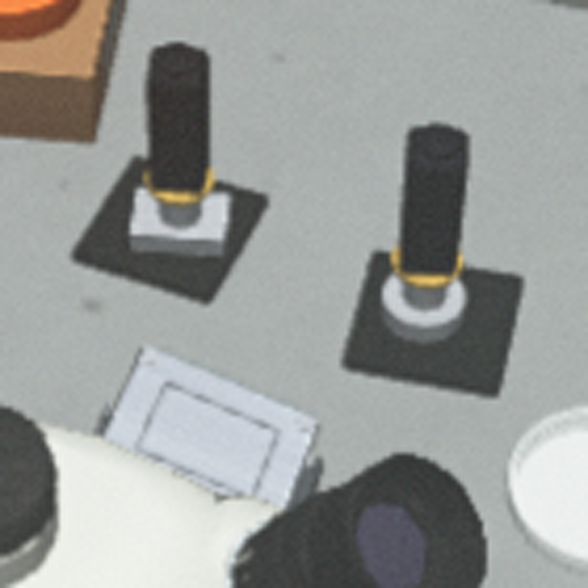

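```bash
cat > h.py <<'E'
import numpy as np,cv2
from rig import robot
from scipy.spatial.transform import Rotation as Ro
C={n:robot.get_calibration(n) for n in("side","top")}
def ray(n,px):
    c=C[n];u=cv2.undistortPoints(np.array(px,float).reshape(-1,1,2),c["K"],c["dist"])[:,0]
    d=np.c_[u,np.ones(len(u))]@c["R"]; return -c["R"].T@c["t"],d/np.linalg.norm(d,axis=1)[:,None]
def plane(n,px,z):
    o,d=ray(n,px); return o+d*((z-o[2])/d[:,2])[:,None]
def tri(pt,ps):
    o1,D1=ray("top",pt);o2,D2=ray("side",ps);r=[]
    for a,b in zip(D1,D2):
        A1=np.eye(3)-np.outer(a,a);A2=np.eye(3)-np.outer(b,b)
        X=np.linalg.solve(A1+A2,A1@o1+A2@o2);r.append([*X,np.linalg.norm(A1@(X-o1))*2])
    return np.array(r)
def proj(n,X):
    c=C[n];return cv2.projectPoints(np.array(X,float).reshape(-1,3),cv2.Rodrigues(c["R"])[0],c["t"],c["K"],c["dist"])[0][:,0]
E
python3 - <<'E'
from h import *
np.set_printoptions(precision=2,suppress=True)
T=lambda p:np.array(p)/4.2+[245,185]-.38
S=lambda p:np.array(p)/4.2+[260,160]-.38
ft=T([(104,241),(202,237),(210,374),(114,380)]);fs=S([(141,443),(168,383),(277,433),(263,471)])
F=tri(ft,fs);print(F,F.mean(0)); P=F[:,:3]
print("sides",[np.linalg.norm(P[i]-P[i-1]) for i in range(4)])
u=P[[0,1]].mean(0)-P[[2,3]].mean(0);print("slope deg",np.degrees(np.arcsin(u[2]/np.linalg.norm(u))),"yaw",np.degrees(np.arctan2(u[1],u[0])))
# yaw from fixture base: top edge, hole centres z~? 
b=plane("top",T([(56,188),(273,178),(282,395)]),12);print("screws",b,np.degrees(np.arctan2(*(b[1]-b[2])[[1,0]])),np.degrees(np.arctan2(*(b[0]-b[1])[[0,1]])*-1))
foT=T([(514,92),(543,201),(615,183)]);fo=plane("top",foT,20)
print("foot",fo,(fo[0]+fo[2])/2,np.linalg.norm(np.diff(fo,axis=0),axis=1),np.degrees(np.arctan2(*(fo[0]-fo[1])[[1,0]])))
foS=S([(136,192),(132,237),(221,241),(230,196)]);f2=plane("side",foS,20);print("footS",f2,f2.mean(0),np.linalg.norm(np.diff(f2,axis=0),axis=1))
r=plane("top",T([(485,38),(661,44),(658,219),(479,212)]),8);print("rest",r.mean(0),np.linalg.norm(np.diff(r,axis=0),axis=1),np.degrees(np.arctan2(*(r[0]-r[3])[[1,0]])))
r=plane("side",S([(137,157),(74,257),(210,302),(268,200)]),8);print("restS",r.mean(0),np.linalg.norm(np.diff(r,axis=0),axis=1))
print("handle top",plane("top",T([(585,85)]),118), plane("side",S([(179,52)]),118))
q=plane("top",T([(570,425)]),118);print("round",q)
E
```

```text
[[ 510.51 -218.01   75.79    1.  ]
 [ 511.73 -253.61   71.93    0.42]
 [ 463.81 -254.3    57.62    2.11]
 [ 460.01 -220.73   75.31    0.02]] [ 486.51 -236.66   70.16    0.89]
sides [np.float64(50.569913840666295), np.float64(35.83733655539617), np.float64(50.018227675031795), np.float64(38.13633927179412)]
slope deg 8.548255827849998 yaw 1.9877480400596037
screws [[ 542.53 -192.02   12.  ]
 [ 543.75 -278.09   12.  ]
 [ 457.88 -279.39   12.  ]] 0.8672223929619498 0.816631161876973
foot [[ 573.64 -374.04   20.  ]
 [ 529.84 -383.51   20.  ]
 [ 536.08 -411.98   20.  ]] [ 554.86 -393.01   20.  ] [44.81 29.14] 12.207372306814856
footS [[ 580.63 -398.66   20.  ]
 [ 572.32 -370.93   20.  ]
 [ 532.84 -381.76   20.  ]
 [ 538.23 -410.39   20.  ]] [ 556.01 -390.43   20.  ] [28.95 40.94 29.13]
rest [ 561.01 -396.92    8.  ] [70.53 71.   70.84] -4.244713879610984
restS [ 560.85 -393.09    8.  ] [71.18 68.96 70.17]
handle top [[ 554.38 -391.7   118.  ]] [[ 556.56 -395.13  118.  ]]
round [[ 435.98 -381.09  118.  ]]
```

The measurements hold together: foot 44.8 × 29.1 mm, rest about 71 mm, field 50 × 36 mm at z ≈ 70. The stamp is at (555,-392) with a yaw of about 13°. Next I compute the row to a pose above it.

```bash
cat >> h.py <<'E'
def goalR(yaw,tilt=0):
    # tool x along yaw, z down; tilt (deg): tool z leans forward (+x of yaw)
    return Ro.from_euler('z',yaw,degrees=True).as_matrix()@Ro.from_euler('y',-tilt,degrees=True).as_matrix()@np.diag([1.,-1,-1])
def row(p,R,s=None):
    s=s or robot.state();Rc=s["orientation"]
    return np.r_[Ro.from_matrix(Rc.T@R).as_rotvec(degrees=True),Rc.T@(np.array(p)-s["tcp_pos"])].round(2).tolist()
E
python3 - <<'E'
from h import *
print(goalR(0,15)[:,2])
print(row([555,-392,180],goalR(13)))
E
python3 shift.py '[[0, 0, 7, 48, -4, 5, 85], [0, 0, 12.8, 97, -9, 10, 85], [0, 0, 12.8, 145, -13, 20, 85], [0, 0, 12.8, 193, -17, 30, 85], [0, 0, 12.8, 240, -22, 40, 85]]' 40
python3 - <<'E'
from h import *
print(row([555,-392,160],goalR(13)))
E
```

```text
time_s: 0.6
tcp_pos: [480.2, -436.9, 190.6]
orientation: [[0.974, 0.225, -0.0], [0.225, -0.974, 0.0], [-0.0, -0.0, -1.0]]
ft_force: [0.4, -0.8, -0.3]
gripper_width: 84.9
gripper_force: 0.0
[-0.02, 0.01, 0.02, 82.99, -26.83, 30.63]
```

```bash
python3 shift.py '[[0, 0, 0, 42, -13, 15, 85], [0, 0, 0, 83, -26.8, 30, 85], [0, 0, 0, 83, -26.8, 30, 85]]'
python3 - <<'E'
from h import *
print(row([555,-392,63],goalR(13)))
im=robot.camera("top");cv2.imwrite("pics/t1.png",cv2.resize(im[130:330,300:500,::-1],None,fx=2.8,fy=2.8))
im=robot.camera("side");cv2.imwrite("pics/s1.png",cv2.resize(im[60:260,210:410,::-1],None,fx=2.8,fy=2.8))
E
```

```text
time_s: 0.9
tcp_pos: [558.9, -385.6, 158.1]
orientation: [[0.972, 0.235, -0.0], [0.235, -0.972, 0.006], [0.001, -0.006, -1.0]]
ft_force: [-0.1, -0.4, 0.3]
gripper_width: 84.8
gripper_force: 0.0
[-0.35, -0.06, 0.59, -5.39, 5.93, 95.01]
```

View pics/s1.png

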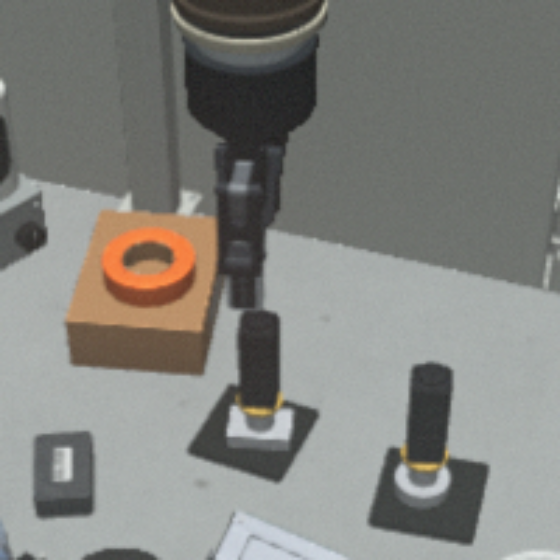

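The gripper hangs over the stamp, still settling. The stamp handle at crop (258,350) lies under the finger at (243,290). I'll let it settle while descending partway.

```bash
python3 shift.py '[[0, 0, 0, 0, 0, 15, 85], [0, 0, 0, 0, 0, 15, 85], [0, 0, 0, 0, 0, 15, 85]]'
python3 - <<'E'
from h import *
print(row([555,-392,63],goalR(13)))
E
```

```text
time_s: 1.3
tcp_pos: [552.1, -394.3, 145.8]
orientation: [[0.975, 0.223, -0.001], [0.223, -0.975, 0.0], [-0.001, -0.001, -1.0]]
ft_force: [0.2, -0.3, 0.6]
gripper_width: 85.0
gripper_force: 0.0
[-0.03, 0.07, -0.09, 3.46, -1.6, 82.82]
```

```bash
python3 shift.py '[[0, 0, 0, 3, -1.5, 20, 85], [0, 0, 0, 3, -1.5, 40, 85], [0, 0, 0, 3, -1.5, 60, 85], [0, 0, 0, 3, -1.5, 78, 85], [0, 0, 0, 3, -1.5, 82.5, 85]]'; python3 shift.py '[[0, 0, 0, 0, 0, 0, 85], [0, 0, 0, 0, 0, 0, 85]]'
python3 - <<'E'
from h import *
print(row([555,-392,63],goalR(13)), robot.state()["ft_force"])
im=robot.camera("top");cv2.imwrite("pics/t2.png",cv2.resize(im[130:330,300:500,::-1],None,fx=2.8,fy=2.8))
im=robot.camera("side");cv2.imwrite("pics/s2.png",cv2.resize(im[60:260,210:410,::-1],None,fx=2.8,fy=2.8))
E
```

```text
time_s: 1.8
tcp_pos: [554.6, -391.3, 62.2]
orientation: [[0.975, 0.224, -0.002], [0.224, -0.975, 0.001], [-0.002, -0.002, -1.0]]
ft_force: [-0.5, 1.2, -0.4]
gripper_width: 85.2
gripper_force: 0.0
time_s: 2.0
tcp_pos: [556.6, -391.9, 65.0]
orientation: [[0.974, 0.225, 0.001], [0.225, -0.974, -0.001], [0.001, 0.001, -1.0]]
ft_force: [0.5, -0.2, -0.5]
gripper_width: 85.1
gripper_force: 0.0
[0.07, -0.06, -0.0, -1.54, -0.28, 1.96] [ 0.47860525 -0.15105983 -0.47942635]
```

View pics/s2.png

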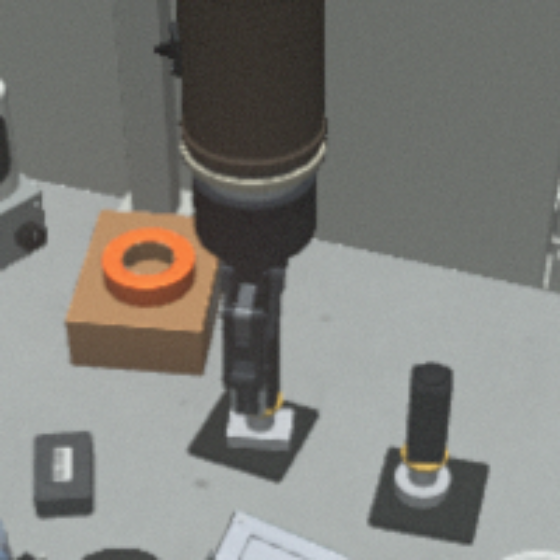

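The finger straddles the handle at crop (250,370), and its offset is what parallax predicts. Closing the gripper now.

```bash
python3 shift.py '[[0, 0, 0, 0, 0, 0, 20], [0, 0, 0, 0, 0, 0, 20], [0, 0, 0, 0, 0, 0, 20], [0, 0, 0, 0, 0, 0, 20], [0, 0, 0, 0, 0, 0, 20]]' 90; python3 shift.py '[[0, 0, 0, 0, 0, 0, 20], [0, 0, 0, 0, 0, 0, 20], [0, 0, 0, 0, 0, 0, 20], [0, 0, 0, 0, 0, 0, 20]]'
```

```text
time_s: 2.6
tcp_pos: [556.3, -391.3, 64.0]
orientation: [[0.974, 0.225, 0.0], [0.225, -0.974, -0.0], [0.0, 0.0, -1.0]]
ft_force: [-0.0, -0.2, 2.0]
gripper_width: 25.4
gripper_force: 87.8
time_s: 3.0
tcp_pos: [556.3, -391.3, 64.0]
orientation: [[0.974, 0.225, 0.0], [0.225, -0.974, -0.0], [0.0, 0.0, -1.0]]
ft_force: [-0.1, 0.4, 4.7]
gripper_width: 24.9
gripper_force: 88.2
```

```bash
python3 shift.py '[[0, 0, 0, 0, 0, -15, 20], [0, 0, 0, 0, 0, -40, 20], [0, 0, 0, 0, 0, -70, 20], [0, 0, 0, 0, 0, -100, 20], [0, 0, 0, 0, 0, -125, 20]]'; python3 shift.py '[[0, 0, 0, 0, 0, 0, 20], [0, 0, 0, 0, 0, 0, 20], [0, 0, 0, 0, 0, 0, 20]]'
python3 - <<'E'
from h import *
s=robot.state();print(s["ft_force"])
n=-goalR(1.2,14.9)[:,2];print(n)
print(row(np.array([486.5,-236.7,70])+96*n,goalR(1.2,14.9)))
E
```

```text
time_s: 3.5
tcp_pos: [556.1, -391.4, 191.0]
orientation: [[0.974, 0.225, 0.001], [0.225, -0.974, -0.001], [0.0, 0.001, -1.0]]
ft_force: [0.0, 1.4, -1.3]
gripper_width: 25.3
gripper_force: 88.5
time_s: 3.8
tcp_pos: [555.3, -390.8, 187.3]
orientation: [[0.974, 0.225, -0.002], [0.225, -0.974, 0.001], [-0.002, -0.002, -1.0]]
ft_force: [0.1, 0.5, -2.6]
gripper_width: 25.1
gripper_force: 88.8
[ 0.12711131  0.46657625 -2.61922299]
[-0.2570764  -0.00538498  0.96637608]
[-1.63, 14.97, 11.75, -56.38, -170.61, 24.94]
```

```bash
python3 shift.py '[[-0.4, 3.8, 3, -14, -35, 0, 20], [-0.8, 7.5, 6, -28, -75, 0, 20], [-1.2, 11.2, 9, -42, -115, 0, 20], [-1.6, 15, 11.8, -56, -150, 0, 20], [-1.6, 15, 11.8, -56, -170.6, 0, 20]]'; python3 shift.py '[[0, 0, 0, 0, 0, 0, 20], [0, 0, 0, 0, 0, 0, 20], [0, 0, 0, 0, 0, 0, 20], [0, 0, 0, 0, 0, 0, 20]]'
python3 - <<'E'
from h import *
s=robot.state();print(s["ft_force"])
n=-goalR(1.2,14.9)[:,2]
print(row(np.array([486.5,-236.7,70])+96*n,goalR(1.2,14.9)))
im=robot.camera("top");cv2.imwrite("pics/t3.png",im[...,::-1]);im=im[180:330,220:370,::-1]
a=cv2.resize(im,None,fx=2.6,fy=2.6,interpolation=2)
b=robot.camera("side");cv2.imwrite("pics/s3.png",b[...,::-1]);b=cv2.resize(b[150:300,240:390,::-1],None,fx=2.6,fy=2.6,interpolation=2)
cv2.imwrite("pics/m3.png",np.hstack([a,b]))
E
```

```text
time_s: 4.3
tcp_pos: [456.5, -234.8, 185.9]
orientation: [[0.967, 0.017, 0.254], [0.016, -1.0, 0.007], [0.255, -0.003, -0.967]]
ft_force: [0.9, -0.5, -2.5]
gripper_width: 25.0
gripper_force: 89.7
time_s: 4.7
tcp_pos: [463.5, -238.5, 188.4]
orientation: [[0.966, 0.019, 0.259], [0.019, -1.0, 0.004], [0.259, 0.001, -0.966]]
ft_force: [0.3, 0.2, -3.0]
gripper_width: 25.1
gripper_force: 89.6
[ 0.28054586  0.18551091 -3.02715602]
[0.06, -0.13, -0.08, -8.26, -1.34, 24.36]
```

View pics/m3.png

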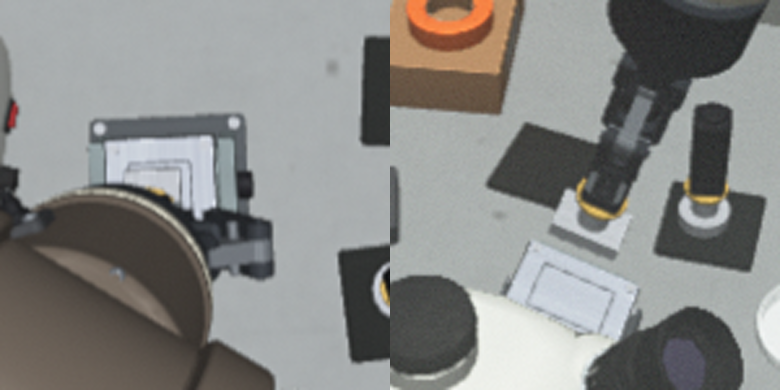

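The stamp is held over the plate: side crop foot at about (590,225), field below it at (570,295). The top crop shows the foot's far edge at (150,168) just inside the field. I'll move closer and measure precisely.

```bash
python3 shift.py '[[0, 0, 0, -4, -0.7, 8, 20], [0, 0, 0, -8.2, -1.3, 20, 20], [0, 0, 0, -8.2, -1.3, 32, 20], [0, 0, 0, -8.2, -1.3, 34, 20], [0, 0, 0, -8.2, -1.3, 34, 20]]'; python3 shift.py '[[0, 0, 0, 0, 0, 0, 20], [0, 0, 0, 0, 0, 0, 20], [0, 0, 0, 0, 0, 0, 20], [0, 0, 0, 0, 0, 0, 20]]'
python3 - <<'E'
from h import *
np.set_printoptions(precision=1,suppress=True)
n=-goalR(1.2,14.9)[:,2]
print(row(np.array([486.5,-236.7,70])+86*n,goalR(1.2,14.9)))
t=robot.camera("top");cv2.imwrite("pics/t4.png",t[...,::-1]);b=robot.camera("side");cv2.imwrite("pics/s4.png",b[...,::-1])
s=robot.state();R=s["orientation"];p=s["tcp_pos"]
L=[(22,15,44),(22,-15,44),(-22,-15,44),(-22,15,44),(22,15,56),(22,-15,56),(-22,-15,56),(-22,15,56)]
X=p+np.array(L)@R.T
print("top crop pred",(proj("top",X)-[250,205]+.5)*6-.5)
print("side crop pred",(proj("side",X)-[275,195]+.5)*6-.5)
a=cv2.resize(t[205:285,250:316,::-1],None,fx=6,fy=6,interpolation=2)
b=cv2.resize(b[195:275,275:341,::-1],None,fx=6,fy=6,interpolation=2)
cv2.imwrite("pics/m4.png",np.hstack([a,b]))
E
```

```text
time_s: 5.3
tcp_pos: [464.0, -236.3, 153.2]
orientation: [[0.966, 0.02, 0.259], [0.02, -1.0, 0.005], [0.259, 0.0, -0.966]]
ft_force: [0.4, 0.5, -2.1]
gripper_width: 24.9
gripper_force: 89.3
time_s: 5.7
tcp_pos: [464.1, -236.5, 154.2]
orientation: [[0.965, 0.02, 0.26], [0.02, -1.0, 0.004], [0.26, 0.001, -0.966]]
ft_force: [-0.2, 0.3, -1.8]
gripper_width: 25.1
gripper_force: 89.3
[0.07, -0.19, -0.04, -0.06, 0.68, 1.09]
top crop pred [[235.5 252. ]
 [112.3 258.2]
 [123.8 436.7]
 [246.2 430.7]
 [238.7 245.9]
 [117.3 252.1]
 [128.6 428. ]
 [249.3 422. ]]
side crop pred [[193.5 251.4]
 [158.6 331.7]
 [309.9 396.2]
 [341.8 314.7]
 [183.2 276.5]
 [148.3 356.5]
 [298.1 420.4]
 [329.9 339.1]]
```

View pics/m4.png

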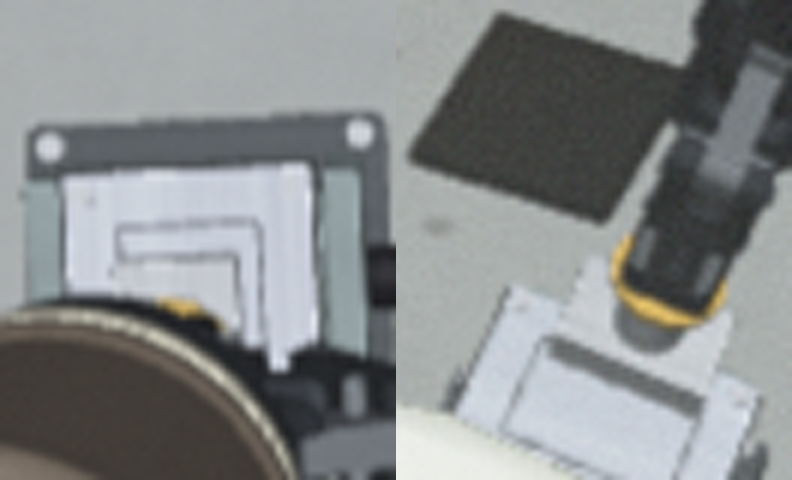

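The foot's top-face corners sit within 1 px of prediction; the in-hand offset is about -0.6 mm along tool x. I'll refine the field centre with sub-pixel line centroids in the original views.

Run:
```python
from h import *
np.set_printoptions(precision=2,suppress=True)
def edge(g,a,b,w=3.0,n=15):
    a,b=np.array(a),np.array(b);t=(b-a)/np.linalg.norm(b-a);nn=np.array([-t[1],t[0]]);o=np.arange(-w,w+.01,.25);r=[]
    for k in np.linspace(.15,.85,n):
        c=a+k*(b-a);P=(c+o[:,None]*nn).astype(np.float32)
        v=cv2.remap(g,P[:,0][None],P[:,1][None],cv2.INTER_CUBIC)[0]
        d=np.clip(np.median(v)-v-8,0,None)
        if d.sum()>20:r.append(c+nn*(d*o).sum()/d.sum())
    vx,vy,x,y=cv2.fitLine(np.float32(r),cv2.DIST_HUBER,0,.01,.01).ravel();return np.cross([x,y,1],[x+vx,y+vy,1])
res={}
for n,cs,o in(("top",[(104,241),(202,237),(210,374),(114,380)],(245,185)),("side",[(141,443),(168,383),(277,433),(263,471)],(260,160))):
    g=cv2.imread(f"pics/{n}0.png",0).astype(np.float32);c=np.array(cs)/4.2+o-.38
    L=[edge(g,c[i],c[(i+1)%4]) for i in range(4)]
    q=[np.cross(L[i-1],L[i]) for i in range(4)];q=np.array([p[:2]/p[2] for p in q]);print(n,c,q);res[n]=q
F=tri(res["top"],res["side"]);print(F,F.mean(0));P=F[:,:3]
print([np.linalg.norm(P[i]-P[i-1]) for i in range(4)])
m=lambda q:np.linalg.solve(*(lambda a,b:(np.array([a,-b]).T,q[1]-q[0]))(q[2]-q[0],q[3]-q[1]))[0]*(q[2]-q[0])+q[0]
print("centre",tri([m(res["top"])],[m(res["side"])]),tri([m(res["top"])],[res["side"].mean(0)]))
```

```text
top [[269.38 242.  ]
 [292.72 241.05]
 [294.62 273.67]
 [271.76 275.1 ]] [[269.31 242.79]
 [292.51 241.08]
 [294.23 273.15]
 [271.1  274.69]]
side [[293.19 265.1 ]
 [299.62 250.81]
 [325.57 262.72]
 [322.24 271.76]] [[291.77 266.72]
 [299.07 250.59]
 [325.88 262.25]
 [320.5  275.98]]
[[ 511.34 -217.14   71.62    1.86]
 [ 512.07 -253.25   72.62    0.56]
 [ 463.83 -253.94   59.49    0.84]
 [ 461.88 -218.62   65.59    0.7 ]] [ 487.28 -235.74   67.33    0.99]
[np.float64(49.85240961045867), np.float64(36.13452287512949), np.float64(50.004219642351885), np.float64(35.902306196914175)]
centre [[ 486.22 -235.83   66.77    1.27]] [[ 487.29 -235.67   67.15    0.99]]
```

```bash
cat >> h.py <<'E'
FC=np.array([487.1,-235.75,67.2]);RG=goalR(1.2,14.9);NN=-RG[:,2]
def tgt(g): return FC+NN*(56+g)+RG[:,0]*0.6
E
python3 - <<'E'
from h import *
print(row(tgt(7),RG))
E
```

```text
[0.06, -0.18, -0.03, 0.43, -0.25, 26.85]
```

```bash
python3 shift.py '[[0, -0.1, 0, 0.4, -0.2, 6, 20], [0, -0.2, 0, 0.4, -0.2, 13, 20], [0, -0.2, 0, 0.4, -0.2, 20, 20], [0, -0.2, 0, 0.4, -0.2, 20, 20], [0, -0.2, 0, 0.4, -0.2, 20, 20]]' 110
python3 - <<'E'
from h import *
s=robot.state();print(row(tgt(0),RG),s["ft_force"],s["ft_force"]@RG[:,2])
E
```

```text
time_s: 6.3
tcp_pos: [469.4, -236.0, 134.2]
orientation: [[0.967, 0.02, 0.256], [0.02, -1.0, 0.005], [0.256, 0.0, -0.967]]
ft_force: [-0.5, -0.6, -2.7]
gripper_width: 24.8
gripper_force: 107.7
[0.03, 0.09, -0.04, 0.49, 0.13, 13.25] [-0.46545046 -0.57204129 -2.73461521] 2.519929962553227
```

```bash
cat > f.py <<'E'
from h import *
s=robot.state();f=s["ft_force"];print("row",row(tgt(0),RG),"fz",round(float(f@s["orientation"][:,2]),2),"f",f.round(1))
E
python3 shift.py '[[0, 0.1, 0, 0.3, 0, 1, 20], [0, 0.1, 0, 0.5, 0.1, 2, 20], [0, 0.1, 0, 0.5, 0.1, 3, 20], [0, 0.1, 0, 0.5, 0.1, 4, 20], [0, 0.1, 0, 0.5, 0.1, 5, 20]]' >/dev/null; python3 f.py; python3 shift.py '[[0, 0, 0, 0, 0, 0.7, 20], [0, 0, 0, 0, 0, 1.4, 20], [0, 0, 0, 0, 0, 2, 20], [0, 0, 0, 0, 0, 2, 20]]'>/dev/null; python3 f.py;  python3 shift.py '[[0, 0, 0, 0, 0, 0.5, 20], [0, 0, 0, 0, 0, 1, 20], [0, 0, 0, 0, 0, 1, 20]]'>/dev/null; python3 f.py
```

```text
row [0.06, -0.06, -0.04, -0.37, -0.13, 8.66] fz 3.54 f [ 0.3 -1.  -3.6]
row [0.05, -0.05, -0.04, -0.29, -0.07, 6.59] fz 3.27 f [-0.7  1.1 -3.6]
row [0.05, -0.06, -0.04, -0.32, -0.1, 5.63] fz 2.91 f [ 0.1  0.1 -3. ]
```

```bash
for i in 1 2 3; do python3 shift.py '[[0, 0, 0, 0, 0, 0.5, 20], [0, 0, 0, 0, 0, 1, 20], [0, 0, 0, 0, 0, 1.5, 20], [0, 0, 0, 0, 0, 1.5, 20]]'>/dev/null; python3 f.py; done
```

```text
row [0.05, -0.06, -0.04, -0.3, -0.11, 4.11] fz 3.3 f [ 0.   0.4 -3.4]
row [0.05, -0.05, -0.04, -0.29, -0.09, 2.6] fz 3.29 f [-0.2  0.3 -3.5]
row [0.05, -0.05, -0.03, -0.29, -0.09, 1.08] fz 3.07 f [-0.8  0.1 -3.4]
```

```bash
python3 shift.py '[[0, 0, 0, -0.2, -0.1, 0.3, 20], [0, 0, 0, -0.2, -0.1, 0.7, 20], [0, 0, 0, -0.2, -0.1, 1, 20], [0, 0, 0, -0.2, -0.1, 1, 20]]'>/dev/null; python3 f.py; for i in 1 2; do python3 shift.py '[[0, 0, 0, 0, 0, 0.5, 20], [0, 0, 0, 0, 0, 1, 20], [0, 0, 0, 0, 0, 1, 20]]'>/dev/null; python3 f.py; done
```

```text
row [0.05, -0.05, -0.04, -0.12, 0.01, 0.11] fz 3.05 f [-0.3  0.2 -3.2]
row [0.05, -0.05, -0.04, -0.11, 0.03, -0.9] fz 3.11 f [ 0.4  0.3 -3.1]
row [0.06, -0.06, -0.04, -0.19, -0.04, -1.77] fz 0.77 f [-1.  -0.  -1.1]
```

Run:
```python
from h import *
np.set_printoptions(precision=1,suppress=True)
t=robot.camera("top");b=robot.camera("side")
s=robot.state();R=s["orientation"];p=s["tcp_pos"]
X=p+(np.array([(22,15,44),(22,-15,44),(-22,-15,44),(-22,15,44),(22,15,56),(22,-15,56),(-22,-15,56)])-[.6,0,0])@R.T
print("top pred",(proj("top",X)-[255,220]+.5)*8-.5)
print("side pred",(proj("side",X)-[280,235]+.5)*8-.5)
a=cv2.resize(t[220:275,255:304,::-1],None,fx=8,fy=8,interpolation=2)
b=cv2.resize(b[235:290,280:330,::-1],None,fx=8,fy=8,interpolation=2)
cv2.imwrite("pics/m5.png",np.hstack([a,b]))
```

```text
top pred [[285.4 193.5]
 [128.1 201.6]
 [142.6 429.6]
 [298.9 421.8]
 [289.3 186.3]
 [134.3 194.2]
 [148.5 419. ]]
side pred [[178.  113.9]
 [132.  219.7]
 [327.8 303. ]
 [370.  195.6]
 [165.  145.5]
 [119.2 250.9]
 [313.1 333.3]]
```

View pics/m5.png

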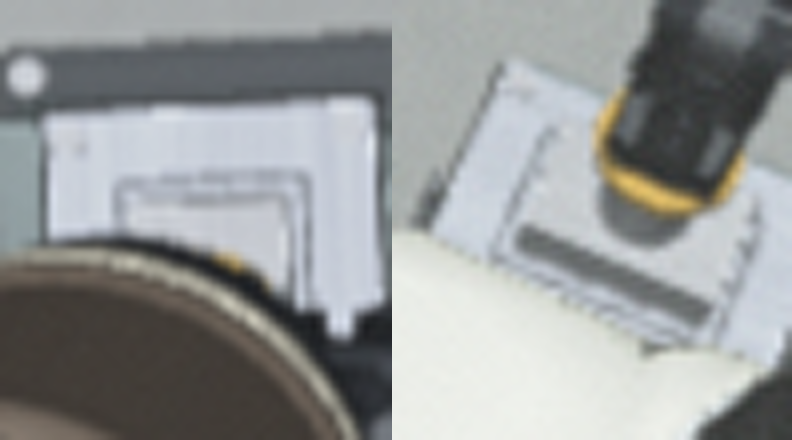

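At contact the foot leaves margins of about 2.5–3.5 mm on every visible side: top crop field line x = 308 against foot x = 290, and far line y = 180 against y = 194. It is centred, so I press.

```bash
python3 f.py; python3 shift.py '[[0, 0, 0, 0, 0, 0.3, 20], [0, 0, 0, 0, 0, 0.6, 20], [0, 0, 0, 0, 0, 0.9, 20], [0, 0, 0, 0, 0, 1.2, 20], [0, 0, 0, 0, 0, 1.2, 20]]'>/dev/null; python3 f.py
```

```text
row [0.06, -0.07, -0.04, -0.18, -0.05, -1.75] fz 0.88 f [-0.4  0.4 -1. ]
row [0.06, -0.07, -0.04, -0.21, -0.04, -2.89] fz -4.69 f [-1.6  0.3  4.4]
```

7.8 N so far, and 1.2 mm added 5.6 N. About 0.9 mm more is needed.

```bash
python3 shift.py '[[0, 0, 0, 0, 0, 0.3, 20], [0, 0, 0, 0, 0, 0.6, 20], [0, 0, 0, 0, 0, 0.9, 20], [0, 0, 0, 0, 0, 0.9, 20]]'>/dev/null; python3 f.py; for i in 1 2 3; do python3 shift.py '[[0, 0, 0, 0, 0, 0, 20], [0, 0, 0, 0, 0, 0, 20], [0, 0, 0, 0, 0, 0, 20], [0, 0, 0, 0, 0, 0, 20], [0, 0, 0, 0, 0, 0, 20]]'>/dev/null; python3 f.py; done
```

```text
row [0.06, -0.08, -0.04, -0.28, -0.08, -3.65] fz -8.63 f [-4.8  0.9  7.7]
row [0.06, -0.08, -0.04, -0.26, -0.08, -3.64] fz -8.71 f [-5.5  0.2  7.6]
row [0.06, -0.07, -0.04, -0.23, -0.1, -3.64] fz -8.67 f [-3.8  1.   8. ]
row [0.06, -0.07, -0.04, -0.24, -0.09, -3.65] fz -9.07 f [-4.9  0.5  8.1]
```

```bash
python3 shift.py '[[0, 0, 0, 0, 0, -0.7, 20], [0, 0, 0, 0, 0, -1.5, 20], [0, 0, 0, 0, 0, -2.5, 20], [0, 0, 0, 0, 0, -4.5, 20], [0, 0, 0, 0, 0, -8, 20]]'>/dev/null; python3 shift.py '[[0, 0, 0, 0, 0, -10, 20], [0, 0, 0, 0, 0, -22, 20], [0, 0, 0, 0, 0, -36, 20], [0, 0, 0, 0, 0, -48, 20], [0, 0, 0, 0, 0, -58, 20]]'>/dev/null;python3 shift.py '[[0, 0, 0, 0, 0, 0, 20], [0, 0, 0, 0, 0, 0, 20], [0, 0, 0, 0, 0, 0, 20], [0, 0, 0, 0, 0, 0, 20]]'; python3 f.py
python3 - <<'E'
from h import *
# rest centre (561,-395.5); foot offset -0.6 along tool x, yaw 13 
R=goalR(13);p=np.array([561,-395.5,190])+.6*R[:,0];print(p,row(p,R))
E
```

```text
time_s: 13.6
tcp_pos: [457.2, -236.1, 180.8]
orientation: [[0.966, 0.02, 0.257], [0.02, -1.0, 0.005], [0.257, 0.0, -0.966]]
ft_force: [-1.2, -0.4, -2.2]
gripper_width: 25.1
gripper_force: 107.8
row [0.02, -0.0, -0.04, 0.29, 0.25, 61.52] fz 1.85 f [-1.2 -0.4 -2.2]
[ 561.58462204 -395.36502937  190.        ] [1.55, -14.85, -11.77, 100.11, 161.35, 17.2]
```

```bash
python3 shift.py '[[0.4, -3.7, -3, 20, 30, 0, 20], [0.8, -7.4, -6, 45, 65, 5, 20], [1.2, -11.1, -9, 70, 100, 10, 20], [1.5, -14.8, -11.8, 90, 130, 15, 20], [1.5, -14.8, -11.8, 100, 155, 17, 20]]'>/dev/null; python3 shift.py '[[0, 0, 0, 0, 6, 0, 20], [0, 0, 0, 0, 6, 0, 20], [0, 0, 0, 0, 6, 0, 20], [0, 0, 0, 0, 6, 0, 20], [0, 0, 0, 0, 6, 0, 20]]'
python3 - <<'E'
from h import *
R=goalR(13);p=np.array([561,-395.5,70])+.6*R[:,0];print(row(p,R))
E
```

```text
time_s: 14.6
tcp_pos: [562.7, -394.1, 191.5]
orientation: [[0.974, 0.226, 0.002], [0.226, -0.974, -0.001], [0.002, 0.002, -1.0]]
ft_force: [-0.4, 0.0, -1.9]
gripper_width: 24.6
gripper_force: 108.8
[0.09, -0.12, 0.06, -1.62, 0.77, 121.45]
```

```bash
python3 shift.py '[[0, 0, 0, -1, 0.7, 30, 20], [0, 0, 0, -1.2, 0.7, 60, 20], [0, 0, 0, -1.2, 0.7, 90, 20], [0, 0, 0, -1.2, 0.7, 110, 20], [0, 0, 0, -1.2, 0.7, 115, 20]]'>/dev/null; python3 shift.py '[[0, 0, 0, 0, 0, 2, 20], [0, 0, 0, 0, 0, 3, 20], [0, 0, 0, 0, 0, 4, 20], [0, 0, 0, 0, 0, 4, 20], [0, 0, 0, 0, 0, 4, 20]]'
python3 - <<'E'
from h import *
R=goalR(13);p=np.array([561,-395.5,64])+.6*R[:,0];print(row(p,R))
E
```

```text
time_s: 15.6
tcp_pos: [562.4, -396.4, 72.7]
orientation: [[0.974, 0.225, 0.003], [0.225, -0.974, -0.002], [0.002, 0.003, -1.0]]
ft_force: [0.5, -0.2, -2.8]
gripper_width: 24.7
gripper_force: 108.7
[0.14, -0.14, 0.01, -0.55, -1.22, 8.73]
```

```bash
python3 shift.py '[[0, 0, 0, -0.5, -1, 1.5, 20], [0, 0, 0, -0.5, -1, 3, 20], [0, 0, 0, -0.5, -1, 4.5, 20], [0, 0, 0, -0.5, -1, 6, 20], [0, 0, 0, -0.5, -1, 6, 20]]'; python3 shift.py '[[0, 0, 0, 0, 0, 0.5, 20], [0, 0, 0, 0, 0, 1, 20], [0, 0, 0, 0, 0, 1.5, 20], [0, 0, 0, 0, 0, 1.5, 20], [0, 0, 0, 0, 0, 1.5, 20]]'
```

```text
time_s: 16.1
tcp_pos: [561.2, -395.2, 65.6]
orientation: [[0.974, 0.225, 0.001], [0.225, -0.974, -0.001], [0.001, 0.001, -1.0]]
ft_force: [-0.4, 0.2, -3.1]
gripper_width: 24.7
gripper_force: 108.7
time_s: 16.6
tcp_pos: [561.4, -395.4, 64.5]
orientation: [[0.974, 0.225, 0.002], [0.225, -0.974, -0.001], [0.002, 0.002, -1.0]]
ft_force: [0.6, 0.2, -2.5]
gripper_width: 25.0
gripper_force: 108.7
```

```bash
for i in 1 2; do python3 shift.py '[[0, 0, 0, 0, 0, 0.3, 20], [0, 0, 0, 0, 0, 0.5, 20], [0, 0, 0, 0, 0, 0.5, 20], [0, 0, 0, 0, 0, 0.5, 20]]' | grep -E "tcp|ft_"; done
```

```text
tcp_pos: [561.5, -395.4, 64.2]
ft_force: [-1.1, 0.7, -0.8]
tcp_pos: [561.5, -395.4, 64.1]
ft_force: [-1.2, 0.7, 5.2]
```

The stamp is seated on the rest, so I release gently and go straight up.

```bash
python3 shift.py '[[0, 0, 0, 0, 0, -0.3, 30], [0, 0, 0, 0, 0, -0.3, 45], [0, 0, 0, 0, 0, -0.3, 85], [0, 0, 0, 0, 0, -0.3, 85], [0, 0, 0, 0, 0, -0.3, 85]]' 20; python3 shift.py '[[0, 0, 0, 0, 0, 0, 85], [0, 0, 0, 0, 0, 0, 85], [0, 0, 0, 0, 0, 0, 85], [0, 0, 0, 0, 0, -5, 85], [0, 0, 0, 0, 0, -15, 85]]'; python3 shift.py '[[0, 0, 0, 0, 0, -20, 85], [0, 0, 0, 0, 0, -45, 85], [0, 0, 0, 0, 0, -75, 85], [0, 0, 0, 0, 0, -105, 85], [0, 0, 0, 0, 0, -120, 85]]'; python3 shift.py '[[0, 0, 0, -45, 0, 0, 85], [0, 0, 0, -90, 0, 0, 85], [0, 0, 0, -130, 0, 0, 85], [0, 0, 0, -150, 0, 0, 85], [0, 0, 0, -150, 0, 0, 85]]'
python3 - <<'E'
from h import *
t=robot.camera("top");b=robot.camera("side")
a=cv2.resize(t[165:345,240:420,::-1],None,fx=2.2,fy=2.2,interpolation=2)
b=cv2.resize(b[140:320,250:430,::-1],None,fx=2.2,fy=2.2,interpolation=2)
cv2.imwrite("pics/m6.png",np.hstack([a,b]))
E
```

```text
time_s: 17.9
tcp_pos: [561.4, -395.3, 63.7]
orientation: [[0.974, 0.225, 0.002], [0.225, -0.974, -0.001], [0.002, 0.002, -1.0]]
ft_force: [-0.8, 0.3, 0.8]
gripper_width: 84.5
gripper_force: 0.0
time_s: 18.4
tcp_pos: [560.8, -395.1, 78.6]
orientation: [[0.974, 0.225, 0.001], [0.225, -0.974, -0.001], [0.001, 0.001, -1.0]]
ft_force: [-0.3, -0.1, -0.3]
gripper_width: 84.8
gripper_force: 0.0
time_s: 18.9
tcp_pos: [562.2, -395.9, 202.8]
orientation: [[0.974, 0.225, 0.006], [0.225, -0.974, -0.004], [0.005, 0.005, -1.0]]
ft_force: [0.3, 0.4, -0.2]
gripper_width: 85.1
gripper_force: 0.0
time_s: 19.4
tcp_pos: [411.4, -430.6, 198.9]
orientation: [[0.975, 0.221, 0.001], [0.221, -0.975, -0.002], [0.0, 0.002, -1.0]]
ft_force: [-0.0, -0.2, -0.0]
gripper_width: 85.0
gripper_force: 0.0
```

View pics/m6.png

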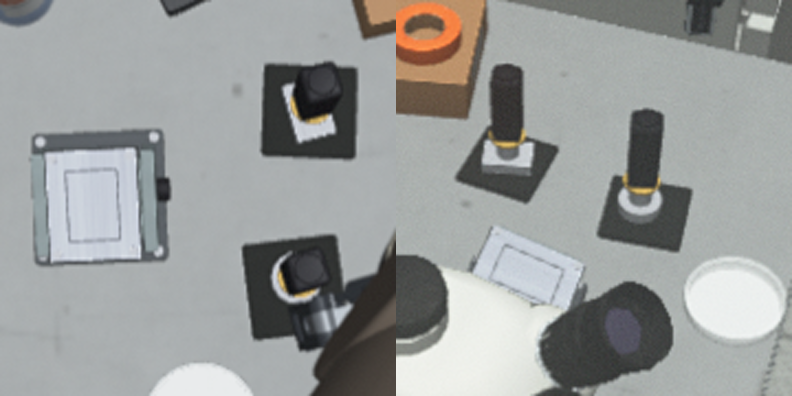

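The stamp stands upright at the centre of its rest (top crop (310,112), rest centre (310,111)), the other things haven't moved, and the arm is clear at z ≈ 199. Handing in.

```bash
python3 shift.py '[[0, 0, 0, 0, 0, 0, 85], [0, 0, 0, 0, 0, 0, 85], [0, 0, 0, 0, 0, 0, 85], [0, 0, 0, 0, 0, 0, 85]]' >/dev/null; python3 -c "
from rig import robot
print(robot.finish_job())"
```

```text
the job is handed in; nothing more can be done
None
```

I pressed the plate at about 12 N for over 1.5 s with the foot centred to about 1 mm, lifted the stamp straight off, stood it back upright in the middle of its rest and released it. The job is handed in, but no verdict was returned.

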